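# Fit a splined feed pinion into its spring-loaded drive hub and hold it home

## Robot

A 6-joint arm with a two-finger parallel gripper is mounted at the origin on the work surface. World frame = base frame: x ahead of the robot, y to its left, z up, the work surface at z = 0. Lengths are in m, angles in rad, forces in N, time in s.
With the tool pointing down it reaches from about 0.25 to 0.725 m from the base axis. Payload 4 kg.
Tool frame: the origin (TCP) lies at the very end of the fingers, on their centre line; the grasp point (between the pads) lies 19 mm behind it; x points along the fingers, z is the direction in which the jaws open and shut, and the axes are right-handed (so a half turn about x gives the same grasp; the last joint's range is limited). The gripper opens to 85 mm and grips with 20 to 120 N. Pads are 22 mm wide; open, the fingers measure 114 mm over their backs; the gripper's body (76 mm by 85 mm) begins 54 mm behind the grasp point. The pads swing forward as they close: fully open they stand 13 mm farther back than shut.
Start: joints at [-1.294, 0.241, 0.005, 1.335, 0, 1.571], TCP at [0.137, -0.481, 0.231] pointing down, gripper open.
Joint ranges: [-2.72, 2.72], [-1.05, 1.87], [-1.09, 1.28], [-1.99, 2.15], [-1.42, 1.44], [-3.14, 3.14]. Speed limits (rad/s): [2.79, 2.79, 3.14, 3.14, 3.14, 3.14].

## Interface

Orientations are given as a unit quaternion [x, y, z, w].
In Python, from workcell import bot gives the robot as it stands.
- The arm moves only by the tool apply_moves, never from a script. Its argument "targets" is one flat list of numbers, 7 for each row, row after row: the shift along the tool's x, y, z in units of 25 cm (1.0 is 25 cm), then the turn, a rotation vector about the tool's x, y, z in units of 0.5 rad (1.0 is 0.5 rad), then the opening, from 0 (shut) to 1 (fully open). In form: [tx, ty, tz, wx, wy, wz, claw, tx, ty, tz, wx, wy, wz, claw, ...]. A call has 1 to 12 rows; each row is the pose to reach, as a shift and turn from the pose commanded when the call began, along the tool's axes at that moment; what a row does not reach only later rows make up. A row lasts 1/12 s, in which the tool goes at most 41.7 mm and 7.16 degrees, less where a joint would pass 70% of its speed; a pose out of reach is approached as far as the arm can. A call with a number of a shift or a turn outside -1 to 1 is refused whole. A call with a gripper value outside its range is refused whole. The fingers move at their own pace and stop on an object; the grip force is fixed at half the most. Time passes only in rows, so rows that repeat a pose let the fingers close. It gives the time, the measured TCP pose, the force and the opening at its end, in the units of the state.
- bot.get_obs(): the state, without advancing time (a new reading comes with each control period).
- bot.camera(name): name is "scene" or "side" or "wrist"; returns (picture, depth): 420x560x3 uint8, red, green, blue; 420x560 float32, m along the optical axis (not along the pixel's ray), 0 where there is no reading.
- bot.camera_params(name): a dict with "fx", "fy", "cx", "cy" (pixels), "dist" ([k1, k2, p1, p2, k3] as OpenCV has them; the pictures are not rectified), "T" (4x4, takes a point from camera to world coordinates); the wrist camera has in their place "tool_from_camera" (4x4, takes a point from camera to tool coordinates, whose origin is the TCP and whose axes are the tool frame's). Camera axes: x right, y up, looking along -z (the intrinsics and any distortion apply to the point x, -y, -z); pixel columns grow to the right and rows downward; lengths in m; the calibration is good to about 2 mm. A picture is of the moment at which its call begins: read the wrist's pose just before it. camera_params takes no time and is no camera call.
- bot.job_done(): hands the job in, once; it reports no verdict.
The state is a dict: "clock": time; "joint_pos": joint angles; "joint_vel": joint speeds; "tau": joint torques, N m; "eef_pos": TCP position; "tool_rot": TCP orientation; "ft_force": force on the tool from outside, world axes, zero at the start; "ft_torque": the same for the moment, N m; "grip_width": finger opening in m.
Only numpy, scipy, OpenCV 4.12 (cv2) and the standard library are available. Lean on these libraries where they do the work, as an engineer would, in place of code of your own. Each camera call takes 0.05 s, during which the arm holds its last target.

## Task

Take the steel feed pinion out of its grey parking stand, turn it until the four splines of its stem line up with the cross-shaped slots in the drive hub on top of the gearbox, and slide it down until its gear sits fully home on the hub's rim. The hub has a spring ejector that pushes the pinion back out, so keep your grip on the pinion's head and keep pressing it down: finish while still gripping it and holding it fully home, upright. Leave the spare gear, the jar and the wrench where they are.

Things in the scene. Friction and masses are not known exactly. Their poses are not given: they have to be found in the camera images.
- pinion: Steel part to fit, 94 mm tall, 0.3 kg, upright in the stand at any yaw. Origin: centre of the stem's lower end, z up. Stem z 0-32 mm: four splines along +x, -x, +y, -y, 8 mm wide, 28 mm tip to tip (lowest 6 mm: 5 wide, 23 tip to tip). Toothed gear z 32-44, 63 mm wide. Head z 44-94, 36 mm along x, 22 mm along y: grip it across the 22 mm. Any quarter turn fits the hub.
- grip (a point): On the pinion's axis, inside the head, 72 mm above the stem's lower end (28 mm above the gear's top face, 22 mm below the head's top): the place to grip. Moves with the pinion, axes as pinion.
- shoulder (a point): On the pinion's axis in the gear's underside, 32 mm above the stem's lower end: the face that rests on the hub's rim when the pinion is home. Moves with the pinion.
- hub_mouth (a point): Centre of the drive hub's mouth, in its flat top, 120 mm above the work surface; z up. The hub is a fixed aluminium bush (it cannot turn), 60 mm in diameter, standing 45 mm above the gearbox. Its bore is a cross of two slots 11 mm wide and 31 mm long, along this point's x and y; its yaw varies within 45 degrees of the gearbox's.
- ejector (a joint): Spring ejector disc in the hub's bore, travel in m: 0 = at rest, its top 20 mm below the mouth; grows as it is pressed down, about 0.012 with the pinion home. Spring force 4 N at 0, rising 0.5 N per mm to 10 N when home; it lifts the pinion again if not held down.
- gearbox: Fixed aluminium gearbox under the hub, 120 x 120 mm (foot 150 x 150), top 75 mm above the work surface. A blue finned motor, axis 50 mm high, lies along its +x, out to 217 mm from the hub's axis, up to 111 mm high. Origin: on the work surface under the hub's axis.
- stand: Fixed grey plastic block 90 x 90 mm and 40 mm tall with a round hole 37 mm wide in its middle, in which the pinion's stem hangs loosely, its gear resting on the block's top. Origin: centre of the underside.
- spare_gear: Bystander: flat steel gear ring, 69 mm in diameter, 14 mm thick, lying on the surface. Origin: centre of its underside.
- jar: Bystander: closed white plastic jar with a black cap, 64 mm in diameter, 85 mm tall. Origin: centre of its underside.
- wrench: Bystander: steel wrench, about 175 mm long and 8 mm thick, lying flat along its own x. Origin: near the middle of its underside.
Mind the look-alikes: they are no part of the job. What is shaped like the pinion but blue is not meant.

How it is judged:
By the outcome, as a careful person would: the job done as asked, in the order asked, and still so for the second after the job is handed in, while the arm keeps its last pose, push and grip.
It also fails if it takes over 43 s, if anything falls off the work surface, if the arm or the gripper's body presses on something with over 40 N, if the wrist force passes 120 N, or if a joint passes its speed limit or range.

## Working session

There is one attempt and no reset: what is moved stays moved. The work goes in short steps, Python scripts to look and compute and a tool call to move; the robot and the scene stay as the last step left them, time stands still between calls to the robot, and variables do not carry over. Pictures are saved under pics/ and viewed, and the job is handed in when it is done.

Besides the shell and the picture viewer there is one more tool, called after "Call:" as name(argument=value, ...), one argument or row to a line, values as JSON. apply_moves: Moves the arm, as the interface text tells. Its arguments: {"type":"object","properties":{"targets":{"type":"array"}},"required":["targets"]}

```bash
mkdir -p pics; ls
python3 - <<'E'
from workcell import bot
import cv2,numpy as np
o=bot.get_obs();print(o)
for n in ["scene","side","wrist"]:
    p,d=bot.camera(n);cv2.imwrite(f"pics/{n}0.png",p[:,:,::-1]);np.save(f"pics/{n}0.npy",d)
    print(n,bot.camera_params(n))
E
```

```text
pics
{'clock': 0.0, 'joint_pos': array([-1.29402208e+00,  2.41423802e-01,  3.73094683e-03,  1.33519933e+00,
       -1.04506779e-05,  1.57081713e+00]), 'joint_vel': array([-0.00169491,  0.00035074,  0.00128719, -0.00081372, -0.00013581,
       -0.0020521 ]), 'tau': array([ 1.05763094e-03, -3.72319937e+01,  2.52407312e+01,  1.69678428e-02,
        1.09494456e-04,  3.16581321e-06]), 'eef_pos': array([ 0.13645212, -0.48036675,  0.23041012]), 'tool_rot': array([ 0.42669632,  0.56478153, -0.42580888,  0.5635946 ]), 'ft_force': array([-0.25305294,  0.36747402, -0.19255439]), 'ft_torque': array([ 0.01011361, -0.00331187, -0.01289901]), 'grip_width': 0.08552457354788005}
scene {'fx': 517.8260369431281, 'fy': 517.8260369431281, 'cx': 271.4361111642911, 'cy': 214.42442870119032, 'dist': array([-0.02289336,  0.        ,  0.        ,  0.        ,  0.        ]), 'T': array([[-0.55359121, -0.4626717 ,  0.69243893,  1.41481302],
       [ 0.83259641, -0.2896274 ,  0.472122  ,  0.61605925],
       [-0.0178882 ,  0.83788476,  0.54555398,  0.82327082],
       [ 0.        ,  0.        ,  0.        ,  1. 
[... 300 characters left out ...]
.5764185 ,  0.78527356],
       [ 0.00224918,  0.64949477,  0.76036273,  1.10519635],
       [ 0.        ,  0.        ,  0.        ,  1.        ]])}
wrist {'fx': 359.0984115133507, 'fy': 359.0984115133507, 'cx': 278.6849182464225, 'cy': 207.66080999504385, 'dist': array([-0.03433452,  0.        ,  0.        ,  0.        ,  0.        ]), 'tool_from_camera': array([[ 4.62231013e-04,  2.61360572e-01, -9.65241129e-01,
        -1.43977788e-01],
       [ 6.68547389e-04,  9.65240936e-01,  2.61360840e-01,
         6.53830724e-02],
       [ 9.99999670e-01, -7.66118522e-04,  2.71432367e-04,
        -4.84704128e-05],
       [ 0.00000000e+00,  0.00000000e+00,  0.00000000e+00,
         1.00000000e+00]])}
```

View pics/scene0.png

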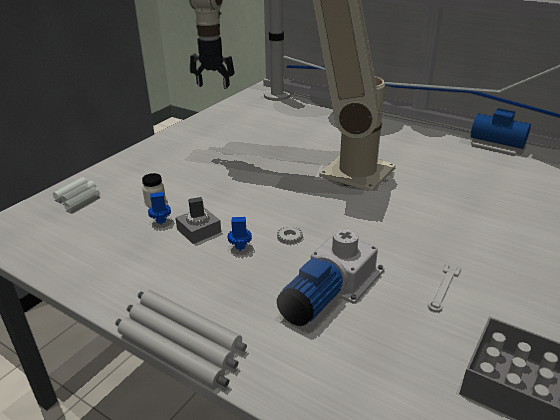

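View pics/side0.png

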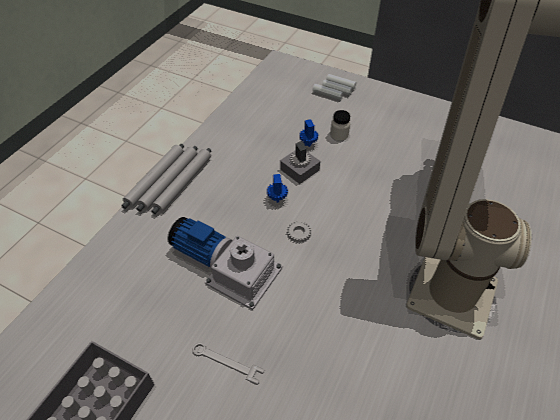

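View pics/wrist0.png

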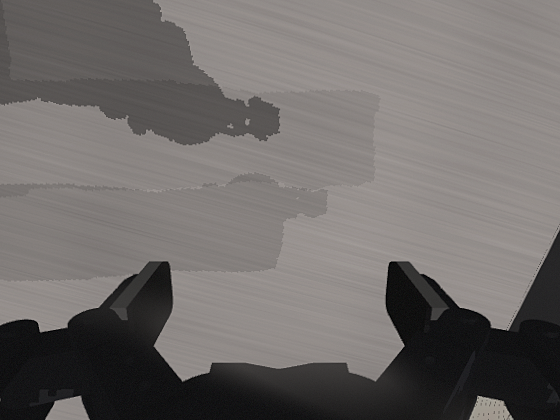

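The pinion candidates in the scene view are the steel-headed part in the grey stand at (197,208), the blue one at (158,205) by the jar, and the blue one at (238,230). I choose the grey one in the stand. In the side view it is at (300,158), and the blue ones are at (309,130) and (277,187). The hub mouth is at scene (345,236) and side (241,249).

```bash
cat > h.py <<'E'
import numpy as np,cv2
from scipy.spatial.transform import Rotation as R
from workcell import bot
def cloud(name,d,T=None):
    P=bot.camera_params(name);K=np.array([[P['fx'],0,P['cx']],[0,P['fy'],P['cy']],[0,0,1]])
    h,w=d.shape;u,v=np.meshgrid(np.arange(w),np.arange(h))
    n=cv2.undistortPoints(np.stack([u,v],-1).reshape(-1,1,2).astype(float),K,P['dist']).reshape(h,w,2)
    c=np.stack([n[...,0]*d,-n[...,1]*d,-d],-1)
    T=P['T'] if T is None else T
    w_=c@T[:3,:3].T+T[:3,3]; w_[d<=0]=np.nan
    return w_
def project(name,X,T=None):
    P=bot.camera_params(name);K=np.array([[P['fx'],0,P['cx']],[0,P['fy'],P['cy']],[0,0,1]])
    T=P['T'] if T is None else T
    c=(np.atleast_2d(X)-T[:3,3])@T[:3,:3]
    c=c*[1,-1,-1]
    return cv2.projectPoints(c,np.zeros(3),np.zeros(3),K,P['dist'])[0].reshape(-1,2)
def wristT(o):
    T=np.eye(4);T[:3,:3]=R.from_quat(o['tool_rot']).as_matrix();T[:3,3]=o['eef_pos']
    return T@bot.camera_params('wrist')['tool_from_camera']
E
python3 - <<'E'
from h import *
for n,pts in dict(scene=dict(pin=(197,200),hub=(345,236),b1=(158,197),b2=(238,222)),side=dict(pin=(300,146),hub=(241,249),b1=(309,124),b2=(277,180))).items():
    d=np.load(f'pics/{n}0.npy');C=cloud(n,d)
    for k,(u,v) in pts.items(): print(n,k,C[v-1:v+2,u-1:u+2].reshape(-1,3).round(4)[[1,4,7]].tolist())
    # level sets
    im=cv2.imread(f'pics/{n}0.png')
    c=dict(scene=[(150,165,250,260),(300,215,390,310)],side=[(255,100,345,210),(200,215,290,310)])[n]
    out=np.hstack([cv2.resize(im[b:dd,a:cc],(400,450),interpolation=cv2.INTER_CUBIC) for a,b,cc,dd in c])
    cv2.imwrite(f'pics/{n}_crop.png',out)
    z=C[...,2]
    for nm,lo,hi in [('head',.094,.106),('hub',.115,.125),('gear',.045,.056),('stand',.035,.0415)]:
        m=(z>lo)&(z<hi)&(C[...,0]>.2)&(C[...,0]<.9)&(abs(C[...,1])<.5)
        nl,l,s,cc=cv2.connectedComponentsWithStats(m.astype(np.uint8))
        for i in range(1,nl):
            if s[i,4]>15: print(n,nm,s[i],C[l==i].mean(0).round(4),C[l==i].min(0).round(3),C[l==i].max(0).round(3))
E
```

```text
scene pin [[0.5425, -0.2199, 0.1021], [0.5474, -0.2156, 0.1029], [0.549, -0.2145, 0.101]]
scene hub [[0.4937, 0.1972, 0.1118], [0.4957, 0.1983, 0.1105], [0.4958, 0.1986, 0.1078]]
scene b1 [[0.5782, -0.331, 0.0945], [0.5774, -0.3325, 0.0904], [0.5746, -0.3363, 0.0845]]
scene b2 [[0.5609, -0.0691, 0.095], [0.5609, -0.0693, 0.0919], [0.5593, -0.0708, 0.0874]]
scene head [188 197  15   9  87] [ 0.5495 -0.2208  0.1005] [ 0.528 -0.241  0.094] [ 0.568 -0.203  0.104]
scene head [232 217  14   5  37] [ 0.5526 -0.0741  0.0954] [ 0.539 -0.093  0.094] [ 0.564 -0.06   0.099]
scene head [333 242  25  10 103] [0.5255 0.2127 0.1002] [0.497 0.182 0.094] [0.537 0.234 0.106]
scene head [324 255  10   6  31] [0.571  0.1968 0.0959] [0.565 0.182 0.094] [0.577 0.209 0.099]
scene head [295 267  36  25 165] [0.657  0.2025 0.0991] [0.61  0.171 0.094] [0.709 0.223 0.106]
scene hub [333 229  26  16 295] [0.5075 0.2046 0.1195] [0.473 0.174 0.115] [0.536 0.233 0.124]
scene gear [142 187  22   7  56] [ 0.5154 -0.4216  0.0514] [ 0.484 -0.455  0.045] [ 0.533 -0.401  0.056]
scene gear [148 207  19   8  63] [ 0.5823 -
[... 3111 characters left out ...]
05 135  13   8  32] [ 0.5552 -0.33    0.0389] [ 0.544 -0.352  0.036] [ 0.574 -0.31   0.041]
side stand [139 147  55  56 281] [0.883  0.02   0.0372] [ 0.869 -0.118  0.035] [0.895 0.142 0.041]
side stand [154 149  51  56 282] [0.8391 0.0122 0.0372] [ 0.825 -0.128  0.035] [0.851 0.133 0.041]
side stand [280 151  40  26 273] [ 0.5408 -0.209   0.0387] [ 0.492 -0.27   0.035] [ 0.603 -0.165  0.041]
side stand [276 187  12  13  31] [ 0.5291 -0.0685  0.0388] [ 0.52  -0.102  0.035] [ 0.541 -0.048  0.041]
side stand [269 193   7   6  18] [ 0.5544 -0.0504  0.039 ] [ 0.545 -0.061  0.036] [ 0.564 -0.044  0.041]
side stand [239 289  13   6  18] [0.4635 0.2652 0.0389] [0.448 0.262 0.035] [0.481 0.269 0.041]
```

```bash
python3 -c "
import cv2,numpy as np
cv2.imwrite('pics/crops.png',cv2.resize(np.vstack([cv2.imread('pics/scene_crop.png'),cv2.imread('pics/side_crop.png')]),(540,600)))"
```

```text
(no output)
```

View pics/crops.png

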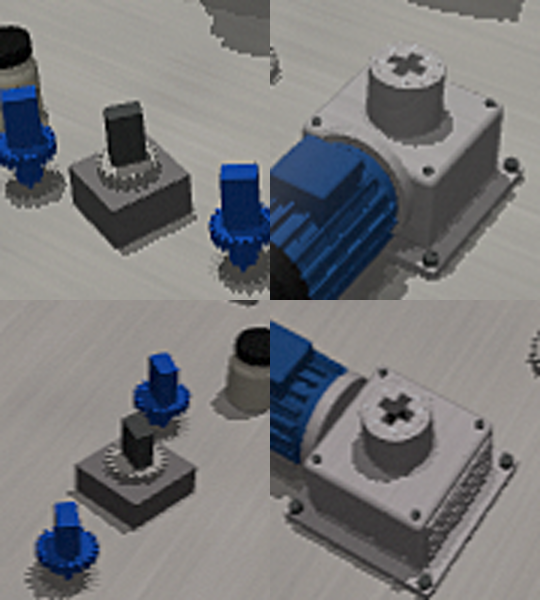

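The crop confirms it: the dark steel-headed part sits in the grey block, and both blue parts stand apart from it. Pinion is at about (0.548,-0.220) and the hub at about (0.505,0.2045).

```bash
cat >> h.py <<'E'
def rel(p,Rt,o=None,ref=None):
    """world target (pos, tool rotmat) -> tool units from the commanded pose ref (or obs)"""
    o=o or bot.get_obs()
    p0,R0=(o['eef_pos'],R.from_quat(o['tool_rot']).as_matrix()) if ref is None else ref
    t=R0.T@(np.array(p)-p0)/.25; w=R.from_matrix(R0.T@Rt).as_rotvec()/.5
    return np.r_[t,w].round(4)
def down(yaw):
    """tool x = -z world, tool z = jaw dir at yaw"""
    x=np.array([0,0,-1.]);z=np.array([np.cos(yaw),np.sin(yaw),0]);return np.c_[x,np.cross(z,x),z]
E
python3 - <<'E'
from h import *
o=bot.get_obs();M=R.from_quat(o['tool_rot']).as_matrix();print(M.round(3)); 
print(rel([.548,-.22,.23],M), np.arctan2(M[1,2],M[0,2]))
E
```

```text
[[-0.     0.962  0.273]
 [ 0.002  0.273 -0.962]
 [-1.    -0.    -0.002]]
[ 0.0033  1.8681 -0.5526  0.      0.      0.    ] -1.2940125368679785
```

Call:
apply_moves(
  targets=[0,1,-0.3,0,0,0,1,0,1,-0.3,0,0,0,1,0,1,-0.3,0,0,0,1,0,1,-0.3,0,0,0,1,0,1,-0.3,0,0,0,1,0,1,-0.3,0,0,0,1,0,1,-0.3,0,0,0,1],
)

```text
clock: 0.73
eef_pos: [0.3605, -0.3373, 0.231]
tool_rot: [0.425, 0.565, -0.424, 0.566]
ft_force: [-0.6, 0.1, 0.2]
grip_width: 0.0849
```

Call:
apply_moves(
  targets=[0,0.86,-0.25,0,0,0,1,0,0.86,-0.25,0,0,0,1,0,0.86,-0.25,0,0,0,1,0,0.86,-0.25,0,0,0,1,0,0.86,-0.25,0,0,0,1,0,0.86,-0.25,0,0,0,1,0,0.86,-0.25,0,0,0,1,0,0.86,-0.25,0,0,0,1],
)

```text
clock: 1.4
eef_pos: [0.5464, -0.2211, 0.2303]
tool_rot: [0.425, 0.565, -0.426, 0.564]
ft_force: [-0.9, 0.0, -0.4]
grip_width: 0.0852
```

```bash
cat > look.py <<'E'
import sys
from h import *
o=bot.get_obs();p,d=bot.camera('wrist');n=sys.argv[1]
cv2.imwrite(f'pics/{n}.png',p[:,:,::-1]);np.save(f'pics/{n}.npy',d);np.savez(f'pics/{n}_o.npz',pos=o['eef_pos'],rot=o['tool_rot'])
print(o['clock'],o['eef_pos'].round(4),o['ft_force'].round(2),o['ft_torque'].round(2),o['grip_width'],o['joint_pos'].round(2))
E
python3 look.py w1
```

```text
1.4 [ 0.5464 -0.2211  0.2303] [-0.85  0.   -0.44] [-0.05  0.02  0.08] 0.08521571534047236 [-0.38  0.42  0.26  1.41 -0.    2.48]
```

View pics/w1.png

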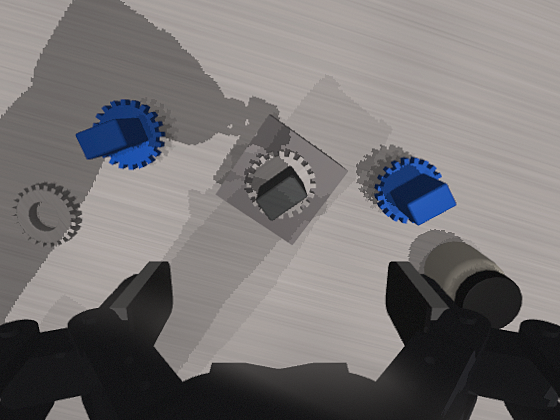

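The wrist view shows the steel pinion head at about (281,193), with the stand around it. The blue parts are at (120,135) and (415,195), the jar at (480,285) and the spare gear at (47,212). Next I measure the head's top face.

```bash
cat > fit.py <<'E'
import sys
from h import *
n=sys.argv[1];d=np.load(f'pics/{n}.npy');a=np.load(f'pics/{n}_o.npz')
T=wristT(dict(eef_pos=a['pos'],tool_rot=a['rot']));C=cloud('wrist',d,T)
E
python3 - <<'E'
import sys;sys.argv=['','w1']
exec(open('fit.py').read())
im=cv2.imread('pics/w1.png')
print(C[190,285],C[200,290])
x0,y0=210,100
cr=cv2.resize(im[y0:y0+150,x0:x0+150],(600,600),interpolation=cv2.INTER_CUBIC)
m=(C[...,2]>.0955)&(C[...,2]<.11);m[:150]=0;m[230:]=0;m[:,:240]=0;m[:,320:]=0
print(m.sum(),np.median(C[m],0))
pts=C[m][:,:2].astype(np.float32); r=cv2.minAreaRect(pts*1000);print(r)
g=(C[...,2]>.047)&(C[...,2]<.056);g[:140]=0;g[230:]=0;g[:,:235]=0;g[:,330:]=0
G=C[g];(c,rad)=cv2.minEnclosingCircle((G[:,:2]*1000).astype(np.float32));print('gear',g.sum(),c,rad,np.median(G[:,2]))
s=(C[...,2]>.034)&(C[...,2]<.044);s[:110]=0;s[250:]=0;s[:,:210]=0;s[:,355:]=0
print('stand',cv2.minAreaRect((C[s][:,:2]*1000).astype(np.float32)))
cv2.imwrite('pics/w1c.png',cr)
E
```

```text
[ 0.55315938 -0.22402683  0.10260913] [ 0.5470677  -0.22979704  0.10470537]
1310 [ 0.54747663 -0.2225791   0.10331098]
((546.493408203125, -222.63925170898438), (22.338808059692383, 36.17768859863281), 52.00477600097656)
gear 1640 (546.4133911132812, -222.80413818359375) 31.658376693725586 0.05332224015566331
stand ((546.2050170898438, -222.87103271484375), (90.2717056274414, 90.49520111083984), 71.05181884765625)
```

View pics/w1c.png

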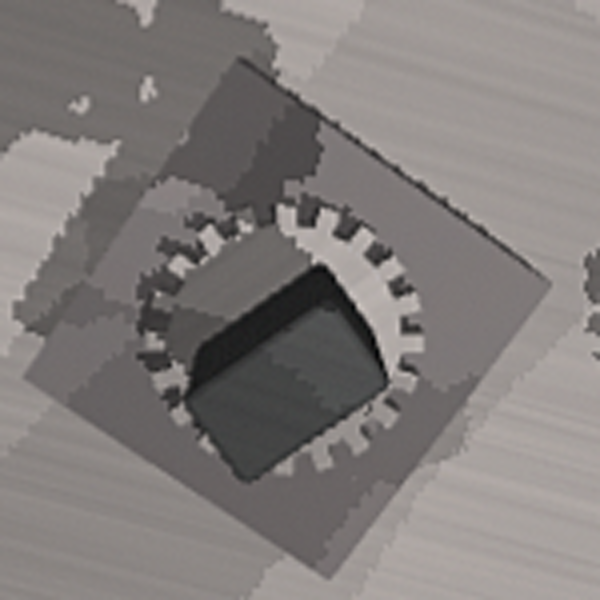

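Call:
apply_moves(
  targets=[0,0.12,-0.66,-1,0,0,1,0,0.12,-0.66,-1,0,0,1,0,0.12,-0.66,-1,0,0,1,0,0.12,-0.66,-1,0,0,1,0,0.12,-0.66,-1,0,0,1],
)

```text
clock: 1.87
eef_pos: [0.528, -0.0502, 0.2318]
tool_rot: [0.271, 0.654, -0.27, 0.653]
ft_force: [-1.0, -0.4, 0.2]
grip_width: 0.0856
```

Run:
```python
from h import *
o=bot.get_obs();M=R.from_quat(o['tool_rot']).as_matrix();y=np.arctan2(M[1,2],M[0,2]);print(y,o['joint_pos'].round(2),o['eef_pos'])
print(rel([.505,.2045,.245],down(y+.5)))
```

```text
-0.7855996298673394 [-0.1   0.3   0.09  1.36  0.    2.26] [ 0.52799177 -0.0501976   0.23184465]
[-0.0497  0.6553 -0.7857 -1.     -0.0042 -0.004 ]
```

Call:
apply_moves(
  targets=[-0.05,0.65,-0.78,-1,0,0,1,-0.05,0.65,-0.78,-1,0,0,1,-0.05,0.65,-0.78,-1,0,0,1,-0.05,0.65,-0.78,-1,0,0,1,-0.05,0.65,-0.78,-1,0,0,1,-0.05,0.65,-0.78,-1,0,0,1,-0.05,0.65,-0.78,-1,0,0,1,-0.05,0.65,-0.78,-1,0,0,1,-0.05,0.65,-0.78,-1,0,0,1],
)

```text
clock: 2.62
eef_pos: [0.5092, 0.1967, 0.2438]
tool_rot: [0.104, 0.699, -0.104, 0.699]
ft_force: [0.3, 0.3, -0.1]
grip_width: 0.0853
```

```bash
python3 look.py w2; python3 -c "
import cv2
im=cv2.imread('pics/w2.png');cv2.imwrite('pics/w2c.png',cv2.resize(im[100:260,190:370],(720,640)[:2]) if 0 else cv2.resize(im[110:260,200:360],(640,600),interpolation=cv2.INTER_CUBIC))"
```

```text
2.6167 [0.5092 0.1967 0.2438] [ 0.27  0.34 -0.13] [-0.01 -0.07 -0.02] 0.08529879933819376 [ 0.37  0.33  0.16  1.4  -0.    2.24]
```

View pics/w2.png

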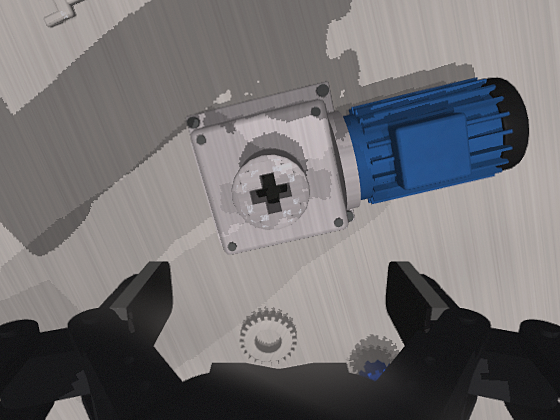

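View pics/w2c.png

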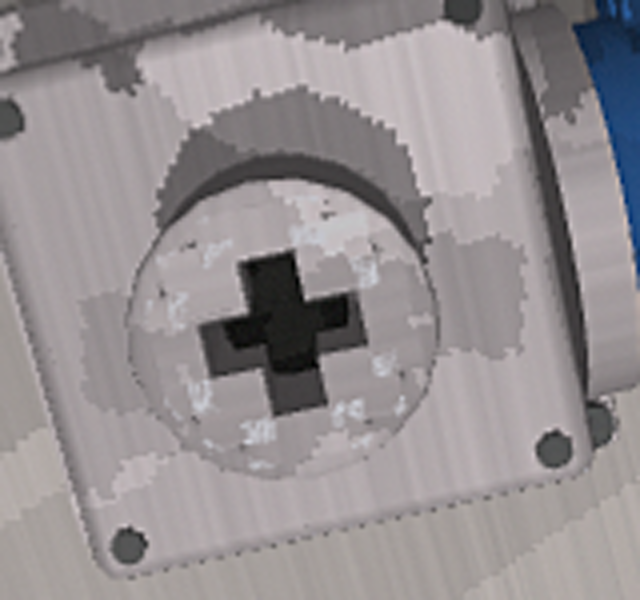

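The wrist view has the hub at (270,191), with the cross slots turned slightly from the image axes. I'll take the slot end corners from the crop and map them onto the z = 0.12 plane.

```bash
cat > hub.py <<'E'
import sys;sys.argv=['','w2']
exec(open('fit.py').read())
P=bot.camera_params('wrist');K=np.array([[P['fx'],0,P['cx']],[0,P['fy'],P['cy']],[0,0,1]])
def ray(px,z):
    n=cv2.undistortPoints(np.array(px,float).reshape(-1,1,2),K,P['dist']).reshape(-1,2)
    dr=np.c_[n[:,0],-n[:,1],-np.ones(len(n))]@T[:3,:3].T
    return T[:3,3]+dr*((z-T[2,3])/dr[:,2])[:,None]
q=np.array([(238,265),(297,252),(275,417),(328,403),(200,326),(212,376),(358,291),(367,341)],float)
q=(q+.5)/4-.5+[200,110]
W=ray(q,.12);ctr=W[:,:2].mean(0)
e=W[:,:2].reshape(4,2,2).mean(1)
a1=e[1]-e[0];a2=e[3]-e[2]
print('slot centre',W[:,:2].reshape(4,2,2).mean(1).round(4).tolist(),ctr,np.linalg.norm(a1),np.linalg.norm(a2),np.degrees(np.arctan2(a1[1],a1[0])),np.degrees(np.arctan2(a2[1],a2[0])))
m=(C[...,2]>.1165)&(C[...,2]<.126);m[:130]=0;m[245:]=0;m[:,:220]=0;m[:,330:]=0
(c,r)=cv2.minEnclosingCircle((C[m][:,:2]*1000).astype(np.float32));print('circle',c,r,np.median(C[m][:,2]))
im=cv2.imread('pics/w2.png');g=cv2.cvtColor(im,cv2.COLOR_BGR2GRAY)
# dense fit: rectify the top plane, threshold depth < plane
hole=(C[...,2]<.114);
gx=np.arange(-20,20.01,.25)/1000;X,Y=np.meshgrid(ctr[0]+gx,ctr[1]+gx)
uv=project('wrist',np.c_[X.ravel(),Y.ravel(),np.full(X.size,.12)],T)
rc=cv2.remap(g,uv[:,0].reshape(X.shape).astype(np.float32),uv[:,1].reshape(X.shape).astype(np.float32),cv2.INTER_LINEAR)
b=(rc<115).astype(float)
from scipy.optimize import minimize
def cost(p):
    c,s=np.cos(p[2]),np.sin(p[2]);dx=X-ctr[0]-p[0]/1e3;dy=Y-ctr[1]-p[1]/1e3
    u=abs(c*dx+s*dy)*1e3;v=abs(-s*dx+c*dy)*1e3
    f=lambda t:1/(1+np.exp(t/.3))
    M=np.maximum(f(u-15.5)*f(v-5.5),f(v-15.5)*f(u-5.5));return ((M-b)**2).sum()
th=np.arctan2(a1[1],a1[0])%(np.pi/2)
best=min((minimize(cost,[i,j,th],method='Nelder-Mead') for i in(-1,1) for j in (-1,1)),key=lambda r:r.fun)
print(best.fun,b.sum(),ctr*1e3+best.x[:2],np.degrees(best.x[2]))
cv2.imwrite('pics/rect.png',cv2.resize(rc,None,fx=3,fy=3))
E
python3 hub.py
```

```text
slot centre [[0.5055, 0.218], [0.5029, 0.1877], [0.4888, 0.2043], [0.5195, 0.2021]] [0.5041528  0.20303015] 0.030341265687111398 0.030714071580633998 -94.85118899287285 -3.9857643570265315
circle (504.1162414550781, 203.5376739501953) 30.08229637145996 0.12128183393883052
274.20888857887485 9149.0 [503.89529986 203.13043615] 85.54817463953648
```

Run:
```python
from h import *
o=bot.get_obs();M=R.from_quat(o['tool_rot']).as_matrix();y=np.arctan2(M[1,2],M[0,2]);print(np.degrees(y))
p=o['eef_pos'];q=np.array([.5464,-.2227,.215])
p1=p+(q-p)*.5;ref=(p,M)
print(rel(p1,down(y+.5),ref=ref)); r1=(p1,down(y+.5))
print(rel(q,down(y+1.0),ref=r1))
```

```text
-16.9979955958225
[ 5.840e-02 -7.793e-01  3.157e-01 -1.000e+00 -5.000e-04  1.900e-03]
[ 0.0576 -0.8353 -0.0966 -1.      0.      0.    ]
```

Call:
apply_moves(
  targets=[0.06,-0.78,0.31,-1,0,0,1,0.06,-0.78,0.31,-1,0,0,1,0.06,-0.78,0.31,-1,0,0,1,0.06,-0.78,0.31,-1,0,0,1,0.06,-0.78,0.31,-1,0,0,1,0.06,-0.78,0.31,-1,0,0,1],
)

```text
clock: 3.17
eef_pos: [0.526, -0.0178, 0.2286]
tool_rot: [-0.071, 0.704, 0.07, 0.703]
ft_force: [-1.2, 0.5, -0.7]
grip_width: 0.0856
```

Call:
apply_moves(
  targets=[0.06,-0.83,-0.1,-1,0,0,1,0.06,-0.83,-0.1,-1,0,0,1,0.06,-0.83,-0.1,-1,0,0,1,0.06,-0.83,-0.1,-1,0,0,1,0.06,-0.83,-0.1,-1,0,0,1,0.06,-0.83,-0.1,-1,0,0,1,0.06,-0.83,-0.1,-1,0,0,1],
)

```text
clock: 3.75
eef_pos: [0.543, -0.2252, 0.2129]
tool_rot: [-0.241, 0.665, 0.241, 0.664]
ft_force: [0.5, 0.1, 1.9]
grip_width: 0.0859
```

Run:
```python
from h import *
o=bot.get_obs();M=R.from_quat(o['tool_rot']).as_matrix();print(o['eef_pos'],np.degrees(np.arctan2(M[1,2],M[0,2])),M[:,0])
print(rel([.5464,-.2227,.21],down(np.radians(52))))
```

```text
[ 0.54298414 -0.22516008  0.21294325] 39.877934723581596 [-1.23890801e-03 -8.15792869e-04 -9.99998900e-01]
[ 0.0117 -0.0012  0.0168 -0.4231 -0.0029 -0.0006]
```

Call:
apply_moves(
  targets=[0,0,0.017,-0.42,0,0,1,0,0,0.017,-0.42,0,0,1,0,0,0.017,-0.42,0,0,1,0,0,0.017,-0.42,0,0,1,0,0,0.017,-0.42,0,0,1],
)

```text
clock: 4.17
eef_pos: [0.5477, -0.2162, 0.214]
tool_rot: [-0.312, 0.635, 0.312, 0.635]
ft_force: [1.6, 0.3, -0.3]
grip_width: 0.0853
```

```bash
python3 look.py w3
python3 - <<'E'
import sys;sys.argv=['','w3']
exec(open('fit.py').read())
b=np.linalg.norm(C[...,:2]-[.5464,-.2227],axis=-1)
m=(C[...,2]>.0955)&(C[...,2]<.11)&(b<.03)
print(m.sum(),np.median(C[m],0),cv2.minAreaRect((C[m][:,:2]*1000).astype(np.float32)))
g=(C[...,2]>.047)&(C[...,2]<.056)&(b<.036)
G=C[g];print('gear',cv2.minEnclosingCircle((G[:,:2]*1000).astype(np.float32)))
s=(C[...,2]>.034)&(C[...,2]<.044)&(b<.07)
r=cv2.minAreaRect((C[m][:,:2]*1000).astype(np.float32))
print('stand',cv2.minAreaRect((C[s][:,:2]*1000).astype(np.float32)))
o=bot.get_obs();M=R.from_quat(o['tool_rot']).as_matrix();print(o['eef_pos'],np.degrees(np.arctan2(M[1,2],M[0,2])))
a=np.radians(r[2]); 
if r[1][0]>r[1][1]: a-=np.pi/2
print(np.degrees(a),rel([r[0][0]/1e3,r[0][1]/1e3,.060],down(a)))
E
```

```text
4.1667 [ 0.5477 -0.2162  0.214 ] [ 1.6   0.33 -0.32] [ 0.   -0.02  0.  ] 0.08532319695369206 [-0.38  0.43  0.22  1.37  0.    0.28]
1434 [ 0.5448504  -0.22220378  0.10311887] ((545.7926635742188, -222.70298767089844), (21.961305618286133, 35.816749572753906), 51.21451950073242)
gear ((545.9603881835938, -222.83010864257812), 31.58599090576172)
stand ((546.0464477539062, -223.06771850585938), (90.3210678100586, 90.47288513183594), 71.07708740234375)
[ 0.54784926 -0.21615588  0.21405912] 52.38307432415851
51.21451950073242 [ 6.162e-01 -9.500e-03 -2.580e-02  4.080e-02  1.000e-04  1.000e-04]
```

View pics/w3.png

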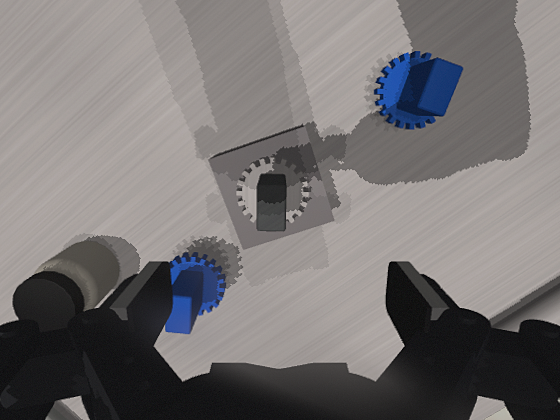

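The head top is at (271,200), centred between the fingers. It agrees with the first measurement to within 0.7 mm, and its yaw is about 51.6°. I'm descending.

Call:
apply_moves(
  targets=[0.1,-0.008,-0.025,0.03,0,0,1,0.2,-0.008,-0.025,0.03,0,0,1,0.3,-0.008,-0.025,0.03,0,0,1,0.4,-0.008,-0.025,0.03,0,0,1,0.5,-0.008,-0.025,0.03,0,0,1,0.56,-0.008,-0.025,0.03,0,0,1,0.6,-0.008,-0.025,0.03,0,0,1,0.616,-0.008,-0.025,0.03,0,0,1,0.616,-0.008,-0.025,0.03,0,0,1,0.616,-0.008,-0.025,0.03,0,0,1],
)

```text
clock: 5.05
eef_pos: [0.5467, -0.2227, 0.0608]
tool_rot: [-0.308, 0.636, 0.307, 0.637]
ft_force: [-0.3, -0.1, 0.4]
grip_width: 0.0855
```

Run:
```python
from h import *
o=bot.get_obs();M=R.from_quat(o['tool_rot']).as_matrix();print(o['eef_pos'],np.degrees(np.arctan2(M[1,2],M[0,2])),o['ft_force'].round(1))
print(rel([.5461,-.2228,.060],down(np.radians(51.6))))
```

```text
[ 0.54667704 -0.22268814  0.06076468] 51.60961092099024 [-0.3 -0.1  0.4]
[ 0.0031  0.0015 -0.0018  0.0003  0.0009  0.003 ]
```

Well placed, so I'll close the gripper.

Call:
apply_moves(
  targets=[0,0,0,0,0,0,0,0,0,0,0,0,0,0,0,0,0,0,0,0,0,0,0,0,0,0,0,0,0,0,0,0,0,0,0,0,0,0,0,0,0,0,0,0,0,0,0,0,0,0,0,0,0,0,0,0],
)

```text
clock: 5.72
eef_pos: [0.5464, -0.2224, 0.0603]
tool_rot: [-0.308, 0.636, 0.308, 0.637]
ft_force: [0.7, 0.8, 3.1]
grip_width: 0.0213
```

Call:
apply_moves(
  targets=[0,0,0,0,0,0,0,0,0,0,0,0,0,0,0,0,0,0,0,0,0,-0.02,0,0,0,0,0,0,-0.06,0,0,0,0,0,0,-0.15,0,0,0,0,0,0,-0.27,0,0,0,0,0,0,-0.4,0,0,0,0,0,0,-0.52,0,0,0,0,0,0,-0.56,0,0,0,0,0,0,-0.56,0,0,0,0,0,0],
)

```text
clock: 6.63
eef_pos: [0.5476, -0.2233, 0.2031]
tool_rot: [-0.31, 0.635, 0.306, 0.638]
ft_force: [0.5, -0.2, -3.8]
grip_width: 0.0213
```

```bash
python3 look.py w4
python3 - <<'E'
from h import *
for n in ['scene','side']:
    p,d=bot.camera(n);cv2.imwrite(f'pics/{n}4.png',p[:,:,::-1]);np.save(f'pics/{n}4.npy',d)
E
python3 -c "
import cv2,numpy as np
a=cv2.imread('pics/scene4.png')[100:250,130:280];b=cv2.imread('pics/side4.png')[60:210,230:380];c=cv2.imread('pics/w4.png')
cv2.imwrite('pics/c4.png',np.hstack([cv2.resize(x,(400,400)) for x in (a,b)]))"
```

```text
6.6333 [ 0.5476 -0.2233  0.2031] [ 0.48 -0.16 -3.82] [ 0.04 -0.04  0.01] 0.021267203902126424 [-0.39  0.43  0.2   1.34 -0.    0.28]
```

View pics/w4.png

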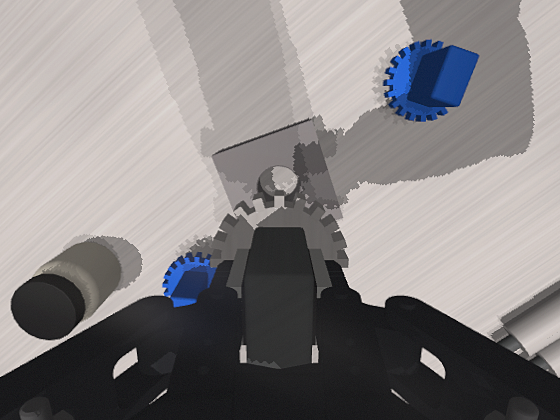

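View pics/c4.png

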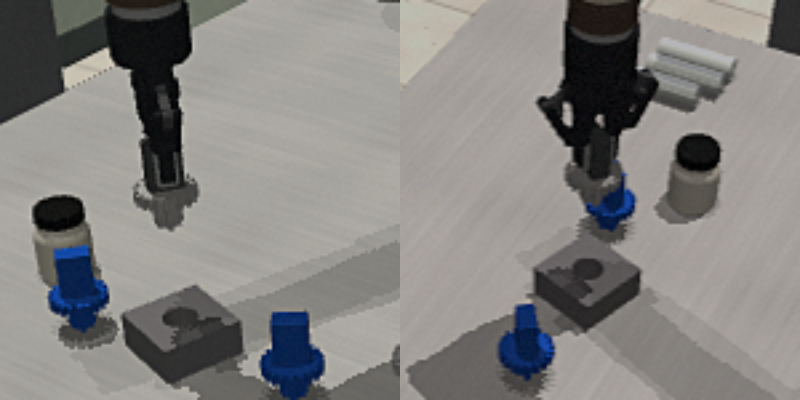

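Picked: the stem hangs free and the stand hole is empty at (280,180). The opening is 21.3 mm and the weight reads about 3.5 N. Next I check the in-hand offset from the gear's outline and plan the carry.

```bash
cat > inhand.py <<'E'
import sys
from h import *
from scipy.optimize import least_squares
n=sys.argv[1];d=np.load(f'pics/{n}.npy')
C=cloud('wrist',d,bot.camera_params('wrist')['tool_from_camera'])  # tool coords
# gear top: tool x about +0.008
m=(C[...,0]>.004)&(C[...,0]<.0145)&(abs(C[...,2])<.036)&(abs(C[...,1])<.05)
G=C[m];print(m.sum(),'x med',np.median(G[:,0]))
A=np.c_[np.ones(len(G)),G[:,1:]];ok=np.ones(len(G),bool)
for _ in range(4):
    c,*_r=np.linalg.lstsq(A[ok],G[ok,0],rcond=None);ok=abs(A@c-G[:,0])<.0015
print('plane',c,ok.sum())
g=G[ok]
# outer boundary points per angle
ang=np.arctan2(g[:,2],g[:,1]);r=np.hypot(g[:,1],g[:,2]);pts=[]
for a in np.arange(-1.6,1.6,.06):
    k=abs(ang-a)<.03
    if k.sum()>3: i=np.argmax(np.where(k,r,0));pts.append(g[i,1:])
pts=np.array(pts);s=least_squares(lambda p:np.maximum(np.hypot(pts[:,0]-p[0],pts[:,1]-p[1])-.0315,-.003),[0,0],loss='soft_l1',f_scale=.0005)
print('circle fit ctr tool y,z',s.x,len(pts))
h=(C[...,0]<-.036)&(C[...,0]>-.050)&(abs(C[...,2])<.025)&(abs(C[...,1])<.025)
print('head',h.sum(),C[h].min(0),C[h].max(0),np.median(C[h],0))
E
python3 inhand.py w4
python3 - <<'E'
from h import *
o=bot.get_obs();M=R.from_quat(o['tool_rot']).as_matrix();y=np.arctan2(M[1,2],M[0,2]);p=o['eef_pos'];print(p,np.degrees(y))
q=np.array([.504,.2032,.220]);p1=p+(q-p)*.5;p1[2]=.22
print(rel(p1,down(y-.49)),rel(q,down(np.radians(-4.45)),ref=(p1,down(y-.49))))
E
```

```text
4724 x med 0.007121274797293783
plane [ 0.00703426 -0.00082675 -0.00048463] 3984
circle fit ctr tool y,z [-0.00038557 -0.00031327] 54
head 8970 [-0.04999614 -0.01693528 -0.02479306] [-0.03600153  0.01833936  0.02436538] [-0.04290683  0.00585573 -0.00049895]
[ 0.54459124 -0.22200232  0.19726767] 51.61940059331084
[-0.0892  0.592   0.6161  0.98   -0.0047 -0.0077] [0.     0.812  0.2653 0.9772 0.     0.    ]
```

Call:
apply_moves(
  targets=[-0.09,0.59,0.61,0.98,0,0,0,-0.09,0.59,0.61,0.98,0,0,0,-0.09,0.59,0.61,0.98,0,0,0,-0.09,0.59,0.61,0.98,0,0,0,-0.09,0.59,0.61,0.98,0,0,0,-0.09,0.59,0.61,0.98,0,0,0,-0.09,0.59,0.61,0.98,0,0,0],
)

```text
clock: 7.37
eef_pos: [0.5232, -0.0075, 0.2201]
tool_rot: [-0.145, 0.693, 0.147, 0.69]
ft_force: [-0.2, -0.3, -3.1]
grip_width: 0.0215
```

Call:
apply_moves(
  targets=[0,0.2,0.06,0.25,0,0,0,0,0.35,0.11,0.5,0,0,0,0,0.5,0.16,0.75,0,0,0,0,0.63,0.2,0.98,0,0,0,0,0.73,0.24,0.98,0,0,0,0,0.78,0.255,0.98,0,0,0,0,0.81,0.265,0.98,0,0,0,0,0.81,0.265,0.98,0,0,0,0,0.81,0.265,0.98,0,0,0,0,0.81,0.265,0.98,0,0,0,0,0.81,0.265,0.98,0,0,0],
)

```text
clock: 8.28
eef_pos: [0.5051, 0.199, 0.222]
tool_rot: [0.029, 0.707, -0.029, 0.706]
ft_force: [-0.0, 0.3, -3.6]
grip_width: 0.0212
```

```bash
python3 look.py w5;python3 inhand.py w5
python3 - <<'E'
from h import *
for n in ['scene','side']:
    p,d=bot.camera(n);cv2.imwrite(f'pics/{n}5.png',p[:,:,::-1]);np.save(f'pics/{n}5.npy',d)
o=bot.get_obs();M=R.from_quat(o['tool_rot']).as_matrix();print(o['eef_pos'],np.degrees(np.arctan2(M[1,2],M[0,2])),M[:,0])
print(rel([.504,.2032,.22],down(np.radians(-4.45))))
E
python3 -c "
import cv2,numpy as np
a=cv2.imread('pics/scene5.png')[150:300,270:420];b=cv2.imread('pics/side5.png')[150:300,170:320]
cv2.imwrite('pics/c5.png',np.hstack([cv2.resize(x,(400,400)) for x in (a,b)]))"
```

```text
8.2833 [0.5051 0.199  0.222 ] [-0.02  0.34 -3.62] [0.   0.03 0.01] 0.02121988388506404 [ 0.38  0.33  0.1   1.34 -0.    2.03]
4726 x med 0.007074127822817133
plane [ 6.96032531e-03 -5.92821473e-05  1.33660167e-03] 4003
circle fit ctr tool y,z [-0.00086896 -0.00048749] 54
head 8982 [-0.04998944 -0.01721703 -0.02490147] [-0.0360051   0.01774796  0.0241406 ] [-0.0430115   0.00539058 -0.00034097]
[0.50514804 0.19959944 0.22242992] -4.639215129447905 [ 1.82915672e-04 -7.49779182e-05 -9.99999980e-01]
[ 0.0097  0.014  -0.0057 -0.0066  0.0004  0.0001]
```

View pics/w5.png

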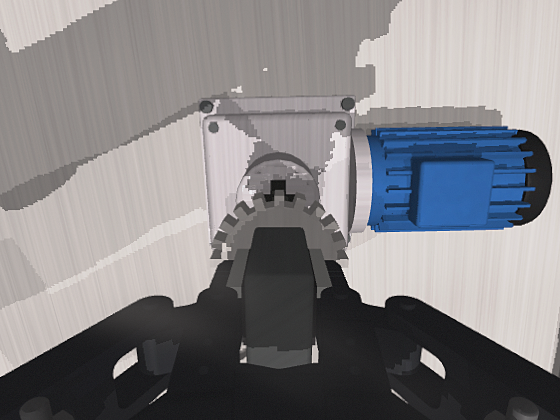

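View pics/c5.png

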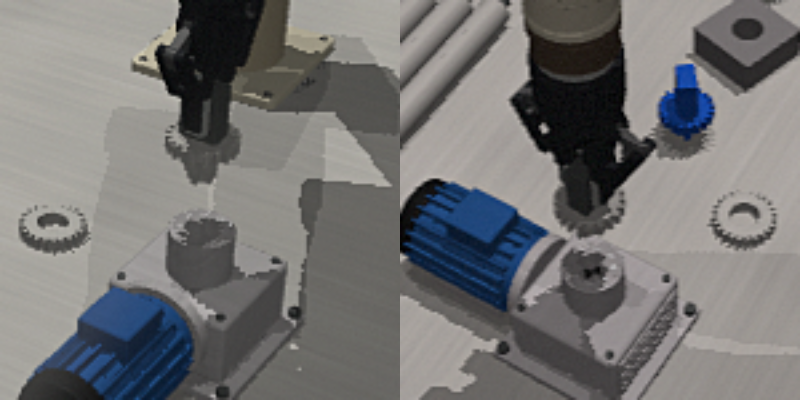

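```bash
cat > hub5.py <<'E'
import sys
n=sys.argv[1]
exec(open('fit.py').read())
from scipy.optimize import least_squares
R0=R.from_quat(a['rot']).as_matrix()
b=np.linalg.norm(C[...,:2]-[.504,.2032],axis=-1)
m=(C[...,2]>.117)&(C[...,2]<.126)&(b<.035)
pt=C[m][:,:2]-[.504,.2032];ang=np.arctan2(pt[:,1],pt[:,0]);r=np.hypot(*pt.T);P_=[]
for t in np.arange(-np.pi,np.pi,.06):
    k=abs(ang-t)<.03
    if k.sum()>3:
        i=np.argmax(np.where(k,r,0))
        if r[i]>.025:P_.append(pt[i])
P_=np.array(P_);s=least_squares(lambda p:np.hypot(P_[:,0]-p[0],P_[:,1]-p[1])-.030,[0,0],loss='soft_l1',f_scale=.0005)
c=s.x+[.504,.2032];print(len(P_),'hub circle world',c,'in tool',R0.T@(np.r_[c,.12]-a['pos']))
im=cv2.imread(f'pics/{n}.png');cv2.imwrite('pics/w5c.png',cv2.resize(im[140:220,230:330],(800,640),interpolation=cv2.INTER_CUBIC)[:600])
E
python3 hub5.py w5; python3 hub5.py w2
```

```text
55 hub circle world [0.50397755 0.20320862] in tool [ 0.1020052   0.00419886 -0.00135813]
105 hub circle world [0.50411765 0.20394446] in tool [ 0.12381644  0.00560274 -0.00700208]
```

View pics/w5c.png

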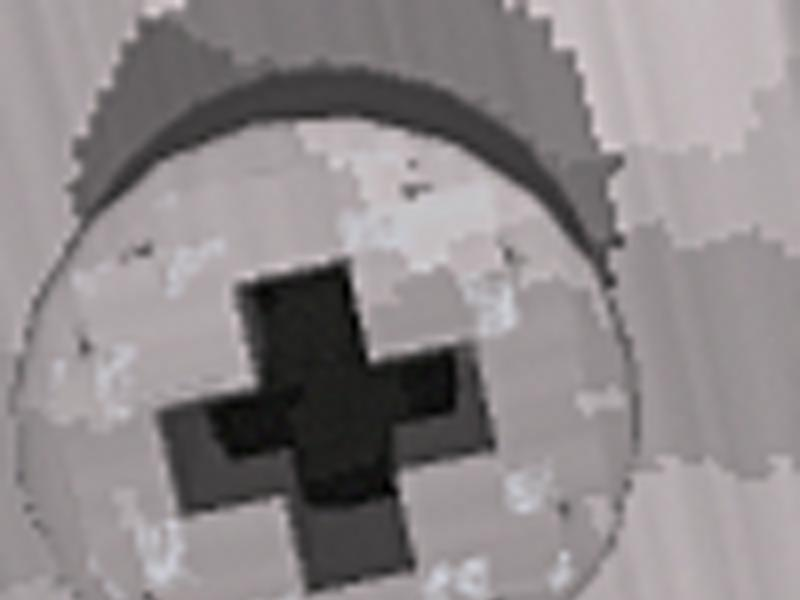

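Call:
apply_moves(
  targets=[0.06,0.017,-0.004,-0.007,0,0,0,0.12,0.017,-0.004,-0.007,0,0,0,0.16,0.017,-0.004,-0.007,0,0,0,0.175,0.017,-0.004,-0.007,0,0,0,0.175,0.017,-0.004,-0.007,0,0,0,0.175,0.017,-0.004,-0.007,0,0,0,0.175,0.017,-0.004,-0.007,0,0,0,0.175,0.017,-0.004,-0.007,0,0,0],
)

```text
clock: 9.1
eef_pos: [0.5048, 0.2053, 0.1796]
tool_rot: [0.027, 0.706, -0.026, 0.707]
ft_force: [0.1, 0.4, -2.7]
grip_width: 0.0213
```

```bash
python3 - <<'E'
from h import *
for n in ['scene','side']:
    p,d=bot.camera(n);cv2.imwrite(f'pics/{n}6.png',p[:,:,::-1]);np.save(f'pics/{n}6.npy',d)
o=bot.get_obs();M=R.from_quat(o['tool_rot']).as_matrix();print(o['clock'],o['eef_pos'],np.degrees(np.arctan2(M[1,2],M[0,2])),M[:,0],o['ft_force'])
print(rel([.5044,.2040,.172],down(np.radians(-4.45))))
E
python3 -c "
import cv2,numpy as np
a=cv2.imread('pics/scene6.png')[190:270,305:385];b=cv2.imread('pics/side6.png')[200:280,200:280]
cv2.imwrite('pics/c6.png',np.hstack([cv2.resize(x,(400,400),interpolation=cv2.INTER_CUBIC) for x in (a,b)]))"
```

```text
9.2 [0.50463261 0.20527131 0.17932056] -4.32439005745824 [ 1.35814753e-03  5.77396528e-04 -9.99998911e-01] [-0.18779136  0.51100714 -2.43900655]
[ 0.0293 -0.0052 -0.0006  0.0044  0.0026 -0.0014]
```

View pics/c6.png

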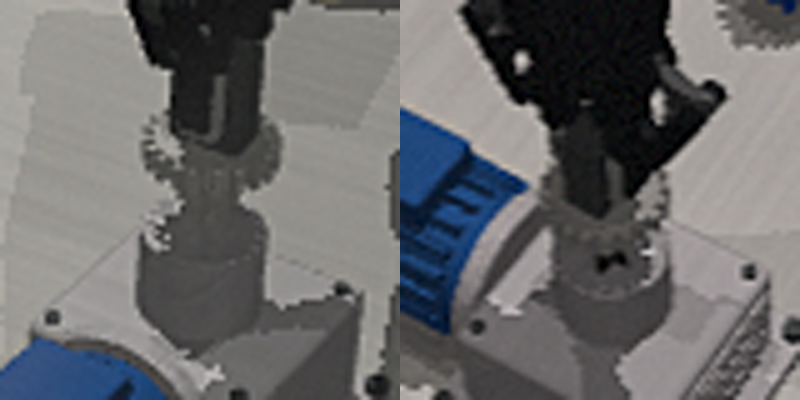

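Call:
apply_moves(
  targets=[0,-0.004,-0.001,0.004,0,0,0,0,-0.004,-0.001,0.004,0,0,0,0,-0.004,-0.001,0.004,0,0,0],
)

```text
clock: 9.45
eef_pos: [0.5039, 0.2041, 0.1787]
tool_rot: [0.027, 0.706, -0.027, 0.707]
ft_force: [0.5, -0.5, -4.1]
grip_width: 0.0217
```

```bash
python3 look.py w6; python3 inhand.py w6; python3 hub5.py w6; for i in 1 2 3; do python3 -c "
from h import *
o=bot.get_obs();print(o['eef_pos'])
bot.camera('side')";done
```

```text
9.45 [0.5039 0.2041 0.1787] [ 0.53 -0.47 -4.08] [ 0.    0.02 -0.01] 0.02168025077860632 [ 0.38  0.35  0.02  1.24 -0.    2.03]
4710 x med 0.007061317093793193
plane [6.96088247e-03 1.58026482e-05 9.46585459e-04] 4017
circle fit ctr tool y,z [-0.00092303 -0.00048244] 54
head 8951 [-0.04999879 -0.01775814 -0.02498116] [-0.03603449  0.01773306  0.0241712 ] [-0.04300476  0.00541317 -0.00034047]
43 hub circle world [0.50392433 0.20322872] in tool [ 5.87254608e-02 -8.38356419e-04  8.58702809e-05]
[0.5038566  0.20407163 0.17864069]
[0.50385135 0.20411715 0.17860992]
[0.50387953 0.20409963 0.17856705]
```

View pics/w5c.png

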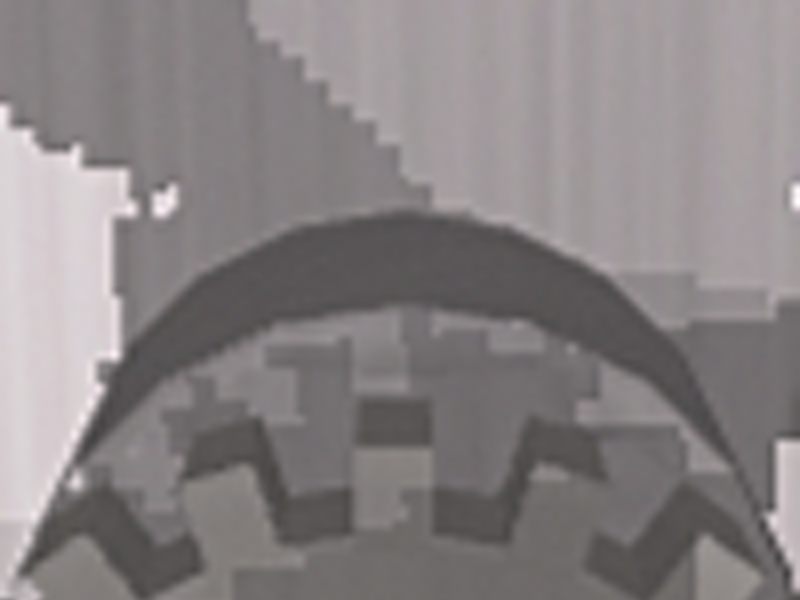

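The hub and the pinion agree in the tool frame to about 0.1 mm along y and 0.6 mm along z. I'll correct z slightly and start the insertion.

Call:
apply_moves(
  targets=[0,0,0.002,0,0,0,0,0.012,0,0.002,0,0,0,0,0.024,0,0.002,0,0,0,0,0.036,0,0.002,0,0,0,0,0.048,0,0.002,0,0,0,0,0.06,0,0.002,0,0,0,0,0.072,0,0.002,0,0,0,0,0.072,0,0.002,0,0,0,0,0.072,0,0.002,0,0,0,0],
)

```text
clock: 10.4
eef_pos: [0.5042, 0.204, 0.1603]
tool_rot: [0.027, 0.707, -0.027, 0.706]
ft_force: [0.0, 0.4, -2.7]
grip_width: 0.0211
```

```bash
python3 - <<'E'
from h import *
o=bot.get_obs();M=R.from_quat(o['tool_rot']).as_matrix();print(o['clock'],o['eef_pos'],np.degrees(np.arctan2(M[1,2],M[0,2])),M[:,0],o['ft_force'],o['ft_torque'])
E
python3 look.py w7; python3 inhand.py w7
```

```text
10.4 [0.50415873 0.20399884 0.16025599] -4.438116065156131 [-6.12727797e-04 -2.26797409e-04 -9.99999787e-01] [ 0.04163197  0.39329296 -2.71319244] [ 0.01694922 -0.0180085  -0.03725832]
10.4 [0.5042 0.204  0.1603] [ 0.04  0.39 -2.71] [ 0.02 -0.02 -0.04] 0.02109829563134889 [ 0.38  0.37 -0.01  1.2   0.    2.03]
4714 x med 0.007080797224001359
plane [0.0069669  0.00052775 0.00018382] 4010
circle fit ctr tool y,z [-0.0008468  -0.00048241] 54
head 8952 [-0.04999062 -0.01723064 -0.02486763] [-0.03600187  0.01779756  0.02414369] [-0.04300196  0.00541153 -0.00064206]
```

The stem is about 12 mm inside the bore with no side force. I'll continue to the seat.

Call:
apply_moves(
  targets=[0.012,0,0,0,0,0,0,0.024,0,0,0,0,0,0,0.036,0,0,0,0,0,0,0.048,0,0,0,0,0,0,0.06,0,0,0,0,0,0,0.068,0,0,0,0,0,0,0.074,0,0,0,0,0,0,0.08,0,0,0,0,0,0,0.08,0,0,0,0,0,0,0.08,0,0,0,0,0,0],
)

```text
clock: 11.28
eef_pos: [0.5046, 0.2041, 0.1414]
tool_rot: [0.028, 0.706, -0.027, 0.707]
ft_force: [-1.6, -0.3, 6.3]
grip_width: 0.0211
```

```bash
python3 look.py w8; python3 inhand.py w8
```

```text
11.2833 [0.5046 0.2041 0.1414] [-1.56 -0.28  6.28] [-0.22  0.64 -0.03] 0.02110397318356253 [ 0.38  0.38 -0.04  1.15  0.    2.03]
4714 x med 0.007038151578939875
plane [0.00694019 0.00039303 0.00057735] 4014
circle fit ctr tool y,z [-0.00088285 -0.0005544 ] 54
head 8984 [-0.04998234 -0.01717592 -0.0249144 ] [-0.03600329  0.01774151  0.02421152] [-0.04301876  0.00544481 -0.00034181]
```

The force of +6.3 N is the spring minus the pinion's weight, so it's nearly home. I'll press a little further, in steps.

Call:
apply_moves(
  targets=[0.004,0,0,0,0,0,0,0.008,0,0,0,0,0,0,0.008,0,0,0,0,0,0,0.008,0,0,0,0,0,0],
)

```text
clock: 11.67
eef_pos: [0.5046, 0.2042, 0.1403]
tool_rot: [0.028, 0.706, -0.027, 0.707]
ft_force: [-3.1, -1.5, 10.5]
grip_width: 0.0212
```

Call:
apply_moves(
  targets=[0.004,0,0,0,0,0,0,0.004,0,0,0,0,0,0,0.004,0,0,0,0,0,0],
)

```text
clock: 11.92
eef_pos: [0.5046, 0.2042, 0.1402]
tool_rot: [0.028, 0.706, -0.027, 0.707]
ft_force: [-4.7, -1.9, 14.8]
grip_width: 0.0215
```

```bash
python3 look.py w9; python3 inhand.py w9
python3 - <<'E'
from h import *
for n in ['scene','side']:
    p,d=bot.camera(n);cv2.imwrite(f'pics/{n}9.png',p[:,:,::-1])
E
python3 -c "
import cv2,numpy as np
a=cv2.imread('pics/scene9.png')[190:270,305:385];b=cv2.imread('pics/side9.png')[200:280,200:280]
cv2.imwrite('pics/c9.png',np.hstack([cv2.resize(x,(400,400),interpolation=cv2.INTER_CUBIC) for x in (a,b)]))"
```

```text
11.9167 [0.5046 0.2042 0.1402] [-4.74 -1.88 14.83] [-0.53  1.47  0.03] 0.021545775539436915 [ 0.38  0.38 -0.04  1.14  0.    2.03]
4725 x med 0.007053438886459373
plane [0.00692135 0.00120621 0.0025641 ] 3989
circle fit ctr tool y,z [-0.00093621 -0.00065995] 54
head 8974 [-0.0499969  -0.01774225 -0.02498064] [-0.03600853  0.01781167  0.02409148] [-0.04303518  0.00540843 -0.00033853]
```

View pics/c9.png

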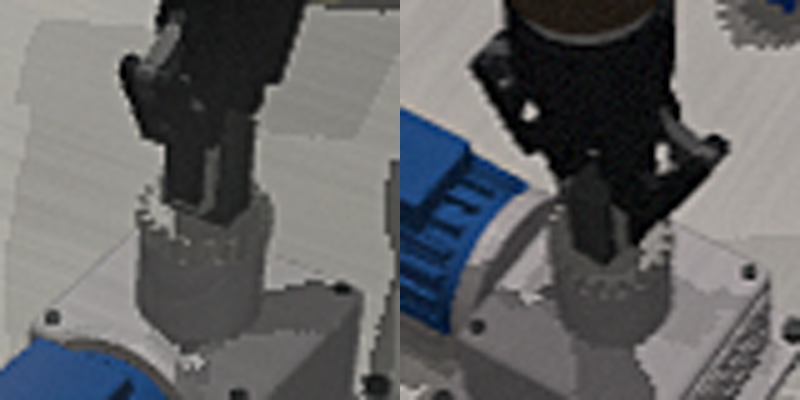

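The gear is flush on the hub rim in both views. It has reached a hard stop: 1 mm more command gave 4 N more force and only 0.1 mm of movement, at TCP z 0.1402 against the expected 0.1403. I'll do a brief hold check and then hand in.

Call:
apply_moves(
  targets=[0.001,0,0,0,0,0,0,0.001,0,0,0,0,0,0,0.001,0,0,0,0,0,0,0.001,0,0,0,0,0,0,0.001,0,0,0,0,0,0,0.001,0,0,0,0,0,0],
)

```text
clock: 12.57
eef_pos: [0.5047, 0.2042, 0.1402]
tool_rot: [0.028, 0.706, -0.027, 0.707]
ft_force: [-5.2, -1.8, 16.5]
grip_width: 0.0216
```

Run:
```python
from h import *
o=bot.get_obs();M=R.from_quat(o['tool_rot']).as_matrix();print(o['clock'],o['eef_pos'],M[:,0],o['ft_force'],o['grip_width'])
print(bot.job_done())
```

```text
12.5667 [0.50465097 0.20416451 0.14023164] [ 0.00245686  0.00107458 -0.9999964 ] [-5.15317308 -1.75573197 16.52284848] 0.021591794379785454
the job is handed in; nothing more can be done
None
```

The pinion is fully home in the drive hub, still gripped and pressed down, and the job was handed in at 12.6 s of the 43 s allowed. I took the steel pinion from its grey stand, gripped across the 22 mm of its head. I turned it to match the hub's slots (about -4.5°), then slid it down.

- **Seating:** the TCP stopped hard at z 0.1402 m, against an expected home height of about 0.1403 m. Both the scene and side views show the gear flush on the hub's rim.
- **Hold:** the press was steady at about 16.5 N upward on the tool, more than the 10 N spring. The tool tilt was 0.15°, and the grip held at 21.6 mm.
- **Small disagreements:** wrist depth readings ran about 1.3 mm high compared with the given dimensions. About 5 N of side force remained at the seat.
- **Bystanders:** I never reached for the spare gear, jar or wrench. I didn't re-measure their positions at the end.

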